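Stamp a tag on the lever press and lock the ram

ROBOT

A 7-joint arm with a two-finger parallel gripper is mounted at the origin on the work surface; the furniture and walls round the work are solid. World frame = base frame: x ahead of the robot, y to its left, z up, the work surface at z = 0. Lengths are in m, angles in degrees, forces in N, time in s.
With the tool pointing down it reaches from about 0.425 to 0.875 m from the base axis. Payload 8.4 kg.
Tool frame: the origin (TCP) lies at the centre of the arm's flange, where the gripper is bolted on; the fingertips stand 173 mm ahead of it and the grasp point (between the pads) lies 155 mm ahead of it; z points along the fingers, y is the direction in which the jaws open and shut (so a half turn about z gives the same grasp; the last joint's range is limited). The gripper opens to 85 mm and grips with 20 to 120 N. Pads are 22 mm wide; open, the fingers measure 114 mm over their backs; the gripper's body (76 mm by 85 mm) begins 54 mm behind the grasp point. The pads swing forward as they close: fully open they stand 13 mm farther back than shut.
Start: joints at [-73.178, 19.091, 2.286, 83.961, -0.768, 76.965, -3.352], TCP at [0.249, 0.6, 0.405] pointing down, gripper open.
Joint ranges: [-147.57, 147.57], [-21.85, 119.76], [-74.77, 79.35], [14.55, 137.4], [-85.83, 265.84], [4.83, 119.75], [-152.11, 152.11]. Speed limits (degrees/s): [127.2, 127.2, 159.86, 159.86, 180, 180, 180].

INTERFACE

Orientations are given as [roll, pitch, yaw] about the fixed x, y, z axes, in that order (R = Rz(yaw) Ry(pitch) Rx(roll)).
In Python, from workcell import arm gives the robot as it stands. The module is installed in compiled form; this text tells all that it offers.
- The arm moves only by the tool play_rows, never from a script. Its arguments are lists of equal length, an entry for each row: "slide": the shift along the world's x, y, z in mm, a list of three; "roll": the turn about the world's z in degrees. In form: {"slide": [[tx, ty, tz], ...], "roll": [roll, ...]}. A call has 1 to 8 rows; each row is the pose to reach, as a shift and turn from the pose commanded when the call began; what a row does not reach only later rows make up. A row lasts 1/12 s, in which the tool goes at most 41.7 mm and 7.16 degrees, less where a joint would pass 70% of its speed; a pose out of reach is approached as far as the arm can. A call with a gripper value outside its range is refused whole. "hand" is the finger opening in mm, from 0 to 85.4, set as the call begins (left out, the last holds). The fingers move at their own pace and stop on an object; the grip force is fixed at half the most. Time passes only in rows, so rows that repeat a pose let the fingers close. It gives the time, the measured TCP pose, the force and the opening at its end, in the units of the state.
- arm.state(): the state, without advancing time (a new reading comes with each control period).
- arm.grab_frame(name): name is "scene" or "top" or "wrist"; returns a dict with "pixels" (480x640x3 uint8, red, green, blue), "K" (3x3 intrinsics, pixels), "rvec" (rotation vector, rad) and "tvec" (3), from world to camera coordinates, as OpenCV has them; the wrist camera has in their place "T_tool_cam" (4x4, takes a point from camera to tool coordinates, whose origin is the TCP and whose axes are the flange's). Camera axes: x right, y down, z forward; pixel columns grow to the right and rows downward; lengths in m; the calibration is good to about 2 mm. A picture is of the moment at which its call begins: read the wrist's pose just before it. There is no depth.
- arm.hand_in(): hands the job in, once; it reports no verdict.
The state is a dict: "t": time; "joint_pos": joint angles; "joint_vel": joint speeds; "joint_efforts": joint torques, N m; "tcp_pos": TCP position; "ee_rot": TCP orientation; "contact_force": force on the tool from outside, world axes, zero at the start; "wrist_torque": the same for the moment, N m; "gripper_width": finger opening in m.
Only numpy, scipy, OpenCV 4.12 (cv2) and the standard library are available. Lean on these libraries where they do the work, as an engineer would, in place of code of your own. Each camera call takes 0.05 s, during which the arm holds its last target. There are 200 camera calls.

TASK

Stamp the brass tag in the green bench press: take the lever by its red ball, pull it all the way down to its stop and keep it there for a moment, then ease it slowly back up until it is fully home, never letting it fly up. With the lever home, push the yellow-knobbed bolt fully home into the hole in the press head to lock the ram, and leave the things standing about the press where they are.

Things in the scene. Friction and masses are not known exactly. Their poses are not given: they have to be found in the camera images.
- press: Fixed green bench press. Origin: centre under its 240 x 150 mm base plate, on the bench; x points to its back (away from the robot, yaw within 0.4 rad), y to its left, z up. Head: x -35..100, y -35..35, z 122..200 mm; a 26 mm square ram goes down through it (top at z 225 mm) over a brass tag fixed on the anvil. Lever on its right side (-y), lock bolt on a bracket on its left (+y).
- lever_pivot (a point): Axis point of the lever, fixed in the press at (30, -58, 155) mm of its frame. The axis is level, along the press's y.
- lever_knob (a point): Centre of the red ball, 40 mm across, on a 14 mm rod, 170 mm from lever_pivot. In the press frame it is at (-62, -58, 298) mm at rest, forward of and above the pivot, and at (-140, -58, 155) mm when fully down, moving on an arc in the plane y = -58 mm. Pinch it from above across the press's y; it may turn between the fingers.
- press_lever (a joint): Lever angle, rad: 0 = up, at rest (1.0 rad above level, towards the robot); grows as the ball is pulled forward and down; 1.0 = at its stop (level), ram 30 mm lower with its die on the tag. A return spring (at the ball 3 N at rest, 11 N at the stop) always pulls it to 0; let go at the stop it flies up at over 3 rad/s. Slow easing is well under 2 rad/s.
- bolt_knob (a point): Middle of the bolt's yellow upright round knob, 24 mm across, 42 mm high; at (-5, 120, 227) mm of the press frame when withdrawn. It stands on a 15 mm bolt lying along the press's y at z 182 mm, held by two straps (tops at z 194 mm) at y 60 and 150 mm. Pinch the knob from above across the press's x, or push its outer (+y) side.
- lock_bolt (a joint): Bolt travel in m: 0 = withdrawn; grows as it slides along the press's -y, towards the head; 0.040 = fully home in the hole of the head. It starts at 0 to 0.010. It takes about 2 N to slide and stays where it is left.
- tape: roll of tan adhesive tape lying flat, 100 mm across, 24 mm high; a bystander. Origin: centre of its underside.
- stapler: blue stapler, 135 x 34 x 50 mm; a bystander. Origin: centre of its underside.
- measure: blue and yellow tape measure, 47 x 104 x 62 mm, standing upright; a bystander. Origin: centre of its underside.

How it is judged:
By the outcome, as a careful person would: the job done as asked, in the order asked, and still so for the second after the job is handed in, with the robot touching nothing.
It also fails if it takes over 54 s, if anything falls off the work surface, if the arm or the gripper's body presses on something with over 40 N, if the wrist force passes 120 N, or if a joint passes its speed limit or range.

## Working session

There is one attempt and no reset: what is moved stays moved. The work goes in short steps, Python scripts to look and compute and a tool call to move; the robot and the scene stay as the last step left them, time stands still between calls to the robot, and variables do not carry over. Pictures are saved under pics/ and viewed, about 8 in all and at most 12, crops included, and the job is handed in when it is done.

Besides the shell and the picture viewer there is one more tool, called after "Emit:" as name(argument=value, ...) on one line, values as JSON. play_rows: Moves the arm, as the interface text tells. Its arguments: {"type":"object","properties":{"slide":{"type":"array"},"roll":{"type":"array"},"hand":{"type":"number"}},"required":["slide","roll"]}

```bash
mkdir -p pics
python3 - <<'E'
from workcell import arm
import cv2,numpy as np
s=arm.state();print({k:np.round(v,3) for k,v in s.items()})
for n in("scene","top"):
    f=arm.grab_frame(n);cv2.imwrite(f"pics/{n}0.png",f["pixels"][:,:,::-1]);np.savez(f"{n}.npz",**f)
    R=cv2.Rodrigues(f["rvec"])[0];print(n,f["K"].tolist(),(-R.T@f["tvec"].reshape(3)).round(3),R.round(2).tolist())
E
```

```text
{'t': np.float64(0.0), 'joint_pos': array([-73.178,  19.134,   2.286,  84.01 ,  -0.766,  76.963,  -3.352]), 'joint_vel': array([ 0.014, -0.016, -0.002,  0.023, -0.061, -0.031,  0.023]), 'joint_efforts': array([-1.0000e-03, -6.5857e+01,  1.3650e+00, -4.0555e+01,  1.7000e-02,
        1.3000e-02,  0.0000e+00]), 'tcp_pos': array([0.249, 0.6  , 0.404]), 'ee_rot': array([-1.79908e+02,  8.00000e-03,  1.57493e+02]), 'contact_force': array([ 0.097, -0.942,  0.457]), 'wrist_torque': array([-0.041, -0.013, -0.011]), 'gripper_width': np.float64(0.085)}
scene [[499.7574841570545, 0.0, 322.50759848548955], [0.0, 499.7574841570545, 239.83246911636724], [0.0, 0.0, 1.0]] [ 0.161 -0.498  1.213] [[0.77, -0.64, 0.01], [-0.55, -0.67, -0.5], [0.33, 0.38, -0.87]]
top [[507.32381799957983, 0.0, 323.8131755175255], [0.0, 507.32381799957983, 233.55203007608927], [0.0, 0.0, 1.0]] [ 0.332 -0.069  1.491] [[0.01, -1.0, -0.02], [-0.98, -0.0, -0.18], [0.18, 0.02, -0.98]]
```

View pics/scene0.png

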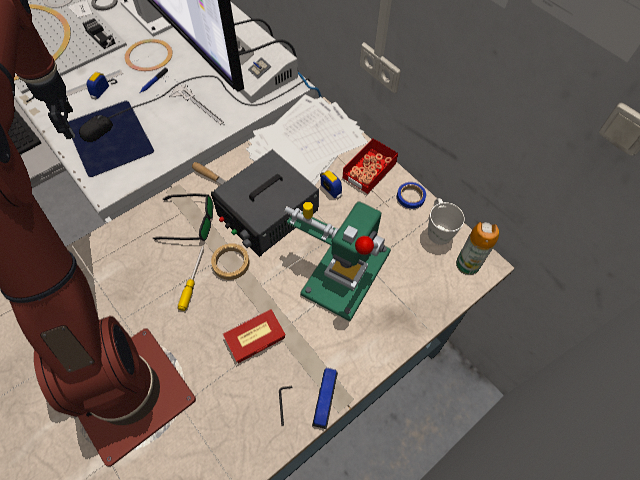

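View pics/top0.png

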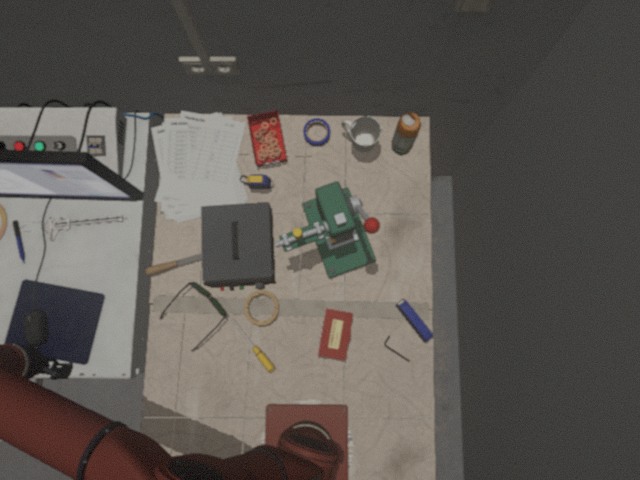

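The scene view shows the red ball at (364,245) and the yellow knob at (308,212). In the top view they are at (372,226) and (298,233), with a black box just left of the bolt. I'll triangulate both next.

```bash
cat > h.py <<'E'
import cv2,numpy as np
from scipy.optimize import least_squares
def blob(px,uv,kind,r=14):
    h=cv2.cvtColor(px,cv2.COLOR_RGB2HSV).astype(int);H,S,V=h[...,0],h[...,1],h[...,2]
    m=((H<6)|(H>174))&(S>150)&(V>60) if kind=='red' else (H>18)&(H<32)&(S>150)&(V>60)
    y,x=np.nonzero(m);k=np.hypot(x-uv[0],y-uv[1])<r;x,y=x[k],y[k]
    return np.array([(x.min()+x.max())/2,(y.min()+y.max())/2]),(x.min(),x.max(),y.min(),y.max())
def proj(f,P):
    return cv2.projectPoints(np.atleast_2d(np.asarray(P,float)),f["rvec"],f["tvec"],f["K"],None)[0].reshape(-1,2)
def world(q,P):
    c,s=np.cos(q[2]),np.sin(q[2]);P=np.atleast_2d(np.asarray(P,float))
    return P@np.array([[c,s,0],[-s,c,0],[0,0,1]])+[q[0],q[1],0]
E
python3 - <<'E'
from h import *
F=[dict(np.load(n+".npz")) for n in("scene","top")]
px={'red':[(364,245),(372,226)],'yel':[(308,212),(298,233)]};M={}
for k in px:
    M[k]=[]
    for f,u in zip(F,px[k]):
        c,b=blob(f["pixels"],u,k);M[k].append(c);print(k,c,b)
    r=least_squares(lambda p:np.concatenate([proj(f,p)[0]-m for f,m in zip(F,M[k])]),[.6,-.1,.2]);print(r.x.round(4),r.fun.round(2))
def res(q):
    a=world(q,[-.062,-.058,.298]);b=world(q,[-.005,.120-q[3],.227])
    return np.concatenate([proj(f,a)[0]-m for f,m in zip(F,M['red'])]+[proj(f,b)[0]-m for f,m in zip(F,M['yel'])])
r=least_squares(res,[.6,-.1,0,.005]);q=r.x;print('pose',q.round(4),r.fun.round(2));np.save('q.npy',q)
for n,f in zip(("scene","top"),F):
    im=f["pixels"][:,:,::-1].copy()
    box=lambda x0,x1,y0,y1,z:[[x0,y0,z],[x1,y0,z],[x1,y1,z],[x0,y1,z]]
    for B in(box(-.12,.12,-.075,.075,0),box(-.035,.1,-.035,.035,.2)):
        cv2.polylines(im,[np.round(proj(f,world(q,B))*8).astype(np.int32)],True,(255,0,255),1,cv2.LINE_AA,3)
    c=proj(f,world(q,[0,0,.15]))[0].astype(int);s=im[c[1]-75:c[1]+75,c[0]-100:c[0]+100]
    cv2.imwrite(f"pics/fit_{n}.png",cv2.resize(s,None,fx=3,fy=3,interpolation=2))
a=cv2.vconcat([cv2.imread(f"pics/fit_{n}.png") for n in("scene","top")]);cv2.imwrite("pics/fit.png",cv2.resize(a,(400,600)))
E
```

```text
red [364. 245.] (np.int64(355), np.int64(373), np.int64(236), np.int64(254))
red [371.  224.5] (np.int64(365), np.int64(377), np.int64(218), np.int64(231))
[ 0.5732 -0.1612  0.2897] [-0.19  0.05  0.11 -0.2 ]
yel [307.5 210. ] (np.int64(303), np.int64(312), np.int64(202), np.int64(218))
yel [297.  232.5] (np.int64(294), np.int64(300), np.int64(229), np.int64(236))
[0.5663 0.0225 0.2161] [-0.15  0.04  0.07 -0.15]
pose [ 0.6083 -0.0863  0.3591  0.0051] [-0.37 -0.8   0.9   0.18 -0.4  -1.    0.96  0.25]
```

View pics/fit.png

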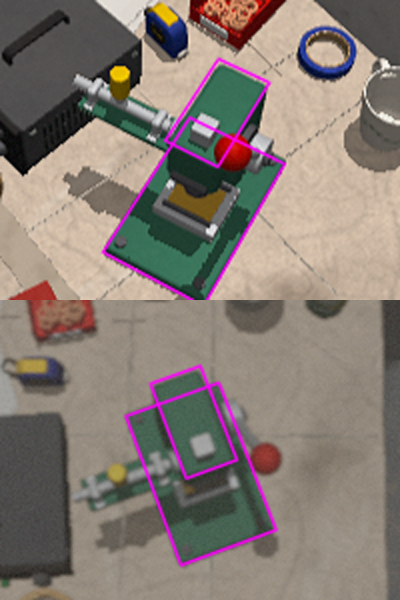

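The pose fit is good: press at (0.608, -0.086) with yaw about 20.6°. I'm raising the tool and moving over to the ball.

Emit:
play_rows(slide=[[0,0,40],[0,0,80],[0,0,120],[10,-25,156],[25,-60,156],[40,-95,156],[55,-130,156],[70,-165,156]], roll=[0,0,0,-7,-14,-21,-28,-35], hand=70)

```text
t: 0.77
tcp_pos: [0.3193, 0.4337, 0.5605]
ee_rot: [-180.0, -0.0, 122.2]
contact_force: [1.2, -0.6, 1.1]
gripper_width: 0.0699
```

Emit:
play_rows(slide=[[15,-35,0],[30,-70,0],[45,-105,0],[60,-140,0],[75,-175,0],[90,-210,0],[105,-245,0],[120,-280,0]], roll=[-7,-14,-21,-28,-35,-42,-49,-56])

```text
t: 1.43
tcp_pos: [0.439, 0.1534, 0.5606]
ee_rot: [-180.0, -0.0, 66.2]
contact_force: [1.5, 0.3, 0.2]
gripper_width: 0.0703
```

Emit:
play_rows(slide=[[16,-38,0],[32,-76,0],[48,-114,0],[64,-152,0],[80,-190,0],[96,-228,0],[112,-266,0],[128,-304,0]], roll=[-7,-14,-21,-28,-35,-40,-43,-46])

```text
t: 2.1
tcp_pos: [0.567, -0.1503, 0.5608]
ee_rot: [180.0, -0.0, 20.4]
contact_force: [1.3, 0.9, 0.6]
gripper_width: 0.0702
```

Next, one close look with the wrist camera to refine the ball's position.

```bash
cat >> h.py <<'E'
def wristcam(arm,name):
    from scipy.spatial.transform import Rotation as Ro
    s=arm.state();f=arm.grab_frame("wrist")
    T=np.eye(4);T[:3,:3]=Ro.from_euler('xyz',s["ee_rot"],degrees=True).as_matrix();T[:3,3]=s["tcp_pos"]
    C=np.linalg.inv(T@f["T_tool_cam"]);f["rvec"]=cv2.Rodrigues(C[:3,:3])[0];f["tvec"]=C[:3,3]
    f.pop("T_tool_cam");np.savez(name+".npz",**f);return f
def at_z(f,uv,z):
    n=cv2.undistortPoints(np.array([[uv]],float),f["K"],None).ravel();R=cv2.Rodrigues(f["rvec"])[0]
    o=-R.T@f["tvec"].reshape(3);d=R.T@np.r_[n,1];return o+d*(z-o[2])/d[2]
E
python3 - <<'E'
from workcell import arm
from h import *
q=np.load('q.npy')
f=wristcam(arm,"w1");im=f["pixels"][:,:,::-1].copy()
g=arm.state();print(g["tcp_pos"],g["ee_rot"])
for P in([-.062,-.058,.298],[-.005,.115,.227]):
    p=proj(f,world(q,P))[0];print(p);cv2.circle(im,tuple(int(v) for v in p),5,(255,0,255),2)
p=proj(f,world(q,[-.062,-.058,.298]))[0]
c,b=blob(f["pixels"],p,'red',130);print(c,b,at_z(f,c,.298),world(q,[-.062,-.058,.298]))
cv2.imwrite("pics/w1.png",im)
E
```

```text
[ 0.56781607 -0.15731731  0.55918926] [1.79765084e+02 1.74743061e-01 1.97343756e+01]
[343.52630426 251.20995112]
[114.35156064 152.98611046]
[298. 280.] (np.int64(220), np.int64(376), np.int64(222), np.int64(338)) [ 0.54219982 -0.14193221  0.298     ] [[ 0.57062735 -0.16242311  0.298     ]]
```

View pics/w1.png

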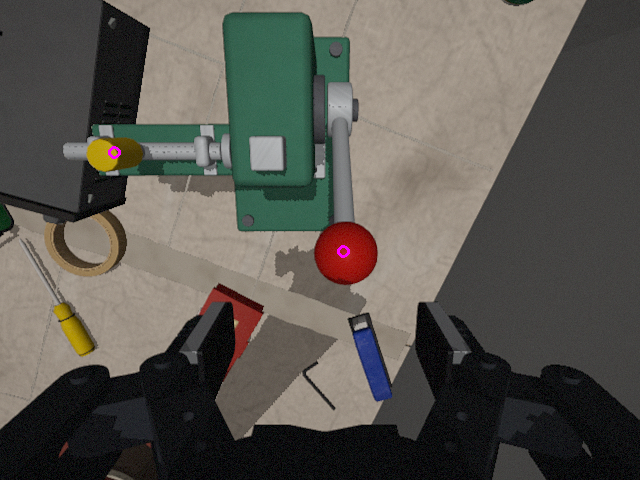

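The wrist view shows the ball at (346,252) against a predicted (343.5,251), about 1.6 mm off, and the jaws line up with the press. I'm going down and pinching the ball.

Emit:
play_rows(slide=[[2,-7,0],[5,-14,0],[5,-14,-25],[5,-14,-50],[5,-14,-75],[5,-14,-95],[5,-14,-110],[5,-14,-110]], roll=[0,0,0,0,0,0,0,0])

```text
t: 2.82
tcp_pos: [0.5713, -0.1605, 0.4479]
ee_rot: [-179.8, 0.2, 20.7]
contact_force: [0.6, -0.0, -0.1]
gripper_width: 0.0701
```

Emit:
play_rows(slide=[[0,0,0],[0,0,0],[0,0,0],[0,0,0],[0,0,0],[0,0,0],[0,0,0],[0,0,0]], roll=[0,0,0,0,0,0,0,0], hand=30)

```text
t: 3.48
tcp_pos: [0.572, -0.1624, 0.4525]
ee_rot: [180.0, -0.1, 20.5]
contact_force: [-2.6, 3.1, 6.9]
gripper_width: 0.0376
```

Run:
```python
from workcell import arm
from h import *
f=wristcam(arm,"w2");cv2.imwrite("pics/w2.png",f["pixels"][:,:,::-1])
f2=arm.grab_frame("scene");s=cv2.resize(f2["pixels"][150:350,250:450,::-1],(480,480),interpolation=2)
cv2.imwrite("pics/m2.png",cv2.resize(cv2.hconcat([f["pixels"][:,:,::-1],s]),(800,343)))
s=arm.state();print(s["tcp_pos"],s["contact_force"],s["gripper_width"])
```

```text
[ 0.57199782 -0.16231277  0.45250046] [-4.70185797  2.32981015  7.34103624] 0.03730471429167334
```

View pics/m2.png

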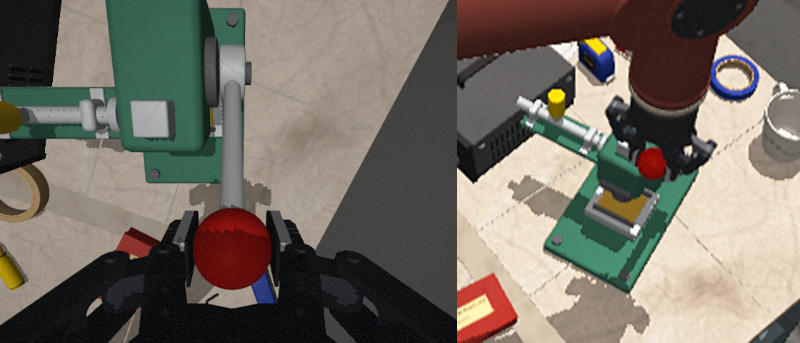

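The ball is held centred between the pads and the lever is still up. I'm starting the pull along the arc.

Emit:
play_rows(slide=[[-6.5,-2.5,-5],[-13,-5,-10],[-19,-7,-15],[-25,-9,-21],[-30.5,-11.5,-27],[-36,-13.5,-33.5],[-40.5,-15,-40],[-45,-17,-47]], roll=[0,0,0,0,0,0,0,0])

```text
t: 4.25
tcp_pos: [0.5269, -0.1794, 0.4058]
ee_rot: [-180.0, -0.2, 20.5]
contact_force: [-3.3, 4.8, 9.2]
gripper_width: 0.0377
```

Emit:
play_rows(slide=[[-4.5,-1.5,-7],[-8.5,-3,-14.5],[-12,-4.5,-22],[-15.5,-5.5,-30],[-18.5,-7,-38],[-21,-8,-46],[-23,-8.5,-54],[-25,-9.5,-62]], roll=[0,0,0,0,0,0,0,0])

```text
t: 4.92
tcp_pos: [0.5026, -0.1884, 0.3434]
ee_rot: [-180.0, -0.2, 20.6]
contact_force: [-0.1, 7.9, 10.3]
gripper_width: 0.0379
```

Emit:
play_rows(slide=[[-1.5,-0.5,-8],[-2.5,-1,-17],[-3,-1,-25],[-3,-1,-30],[-3,-1,-34],[-3,-1,-36],[-3,-1,-37],[-3,-1,-37]], roll=[0,0,0,0,0,0,0,0])

```text
t: 5.58
tcp_pos: [0.5008, -0.1889, 0.3068]
ee_rot: [180.0, -0.3, 20.6]
contact_force: [1.0, 5.3, 9.2]
gripper_width: 0.0376
```

Emit:
play_rows(slide=[[0,0,-1.5],[0,0,-3],[0,0,-4.5],[0,0,-4.5],[0,0,-4.5]], roll=[0,0,0,0,0])

```text
t: 6.0
tcp_pos: [0.5011, -0.1887, 0.3026]
ee_rot: [180.0, -0.4, 20.6]
contact_force: [3.7, 7.5, 9.1]
gripper_width: 0.0376
```

Run:
```python
from workcell import arm
from h import *
f=wristcam(arm,"w3");s=arm.state();print(s["tcp_pos"],s["contact_force"],s["gripper_width"])
f2=arm.grab_frame("scene");s=cv2.resize(f2["pixels"][170:350,250:430,::-1],(480,480),interpolation=2)
cv2.imwrite("pics/m3.png",cv2.resize(cv2.hconcat([f["pixels"][:,:,::-1],s]),(800,343)))
```

```text
[ 0.50111449 -0.18870925  0.30265902] [ 3.28307694  6.9564366  10.63185588] 0.037134927014938826
```

View pics/m3.png

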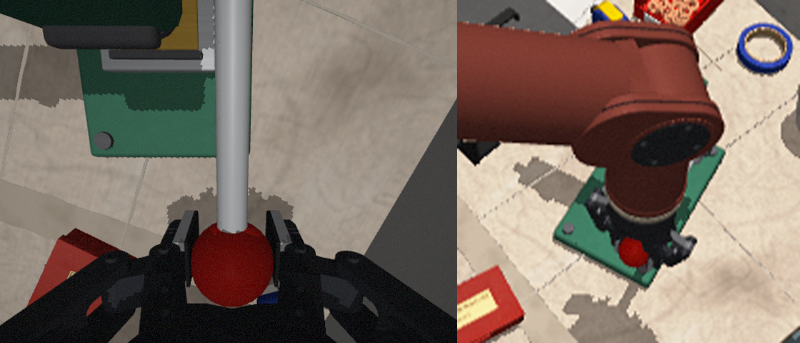

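```bash
cat >> h.py <<'E'
def ball(f,x0,uv0,R=.02):
    "3D ball centre from its silhouette"
    h=cv2.cvtColor(f["pixels"],cv2.COLOR_RGB2HSV).astype(int)
    m=(((h[...,0]<6)|(h[...,0]>174))&(h[...,1]>150)&(h[...,2]>50)).astype(np.uint8)
    n,l,st,ce=cv2.connectedComponentsWithStats(m);i=l[int(uv0[1]),int(uv0[0])]
    c=max(cv2.findContours((l==i).astype(np.uint8),0,1)[0],key=len);c=cv2.convexHull(c).reshape(-1,2).astype(float)
    n=cv2.undistortPoints(c[:,None],f["K"],None).reshape(-1,2);d=np.c_[n,np.ones(len(n))];d/=np.linalg.norm(d,axis=1)[:,None]
    r=least_squares(lambda p:np.linalg.norm(np.cross(d,p),axis=1)-R,x0,loss='soft_l1',f_scale=.0005)
    Rm=cv2.Rodrigues(f["rvec"])[0];return Rm.T@(r.x-f["tvec"].reshape(3)),np.abs(r.fun).mean(),st[i]
E
python3 - <<'E'
from h import *
q=np.load('q.npy')
for n,uv in(("w1",(346,252)),("w2",(325,350)),("w3",(325,370))):
    f=dict(np.load(n+".npz"));p,e,st=ball(f,[0,.03,.2],uv);d=p-[q[0],q[1],0];c,s=np.cos(q[2]),np.sin(q[2])
    print(n,p.round(4),e.round(5),st,"press frame",np.round([c*d[0]+s*d[1],-s*d[0]+c*d[1],p[2]],4))
E
```

```text
w1 [ 0.6458 -0.1427  0.5317] 2e-05 [ 314  222   63   63 3082] press frame [ 0.0153 -0.066   0.5317]
w2 [ 0.5695 -0.1641  0.298 ] 8e-05 [ 270  291  110  115 9880] press frame [-0.0637 -0.0591  0.298 ]
w3 [ 0.4965 -0.1912  0.156 ] 7e-05 [  268   312   114   118 10307] press frame [-0.1416 -0.0589  0.156 ]
```

The ball is at press-frame (-0.142, -0.059, 0.156), which is the stop within about 1 mm. I'll press a little more to confirm the stop and hold there.

Emit:
play_rows(slide=[[0,0,-3],[0,0,-6]], roll=[0,0])

```text
t: 6.27
tcp_pos: [0.5015, -0.1889, 0.2988]
ee_rot: [-180.0, -0.5, 20.6]
contact_force: [-7.4, 14.4, 47.2]
gripper_width: 0.0376
```

Emit:
play_rows(slide=[[0,0,0],[0,0,0],[0,0,0],[0,0,0],[0,0,0],[0,0,0]], roll=[0,0,0,0,0,0])

```text
t: 6.77
tcp_pos: [0.5017, -0.1887, 0.2989]
ee_rot: [-180.0, -0.5, 20.6]
contact_force: [-5.5, 11.9, 35.8]
gripper_width: 0.0375
```

Run:
```python
from workcell import arm
from h import *
q=np.load('q.npy')
f=wristcam(arm,"w4");s=arm.state();print(s["tcp_pos"],s["contact_force"],s["gripper_width"])
p,e,st=ball(f,[0,.03,.2],(325,375));d=p-[q[0],q[1],0];c,s=np.cos(q[2]),np.sin(q[2])
print(p.round(4),st,np.round([c*d[0]+s*d[1],-s*d[0]+c*d[1],p[2]],4))
```

```text
[ 0.5017008  -0.18873645  0.29892361] [-4.28551378 11.10663007 36.62482382] 0.037399323098798315
[ 0.4963 -0.1913  0.1535] [  267   317   116   115 10286] [-0.1417 -0.059   0.1535]
```

The force rose to 36 N and stayed there for half a second, so the lever is on its stop. I'm easing back up along the arc at about 0.6 rad/s.

Emit:
play_rows(slide=[[0,0,5],[0,0,12.5],[1,0.5,21],[2,0.5,29.5],[3,1,38],[5,2,46],[7,2.5,54],[9.5,3.5,62]], roll=[0,0,0,0,0,0,0,0])

```text
t: 7.48
tcp_pos: [0.5061, -0.1875, 0.3565]
ee_rot: [-179.8, 0.3, 20.3]
contact_force: [-15.1, 1.6, 6.5]
gripper_width: 0.0374
```

Emit:
play_rows(slide=[[3,1,8],[6,2.5,15.5],[10,3.5,23],[14,5,30.5],[18,7,37.5],[23,8.5,44.5],[28,10.5,51],[33,12.5,57.5]], roll=[0,0,0,0,0,0,0,0])

```text
t: 8.15
tcp_pos: [0.5416, -0.1737, 0.4142]
ee_rot: [-180.0, 0.0, 20.5]
contact_force: [1.2, 2.5, -0.8]
gripper_width: 0.0378
```

Emit:
play_rows(slide=[[5.5,2,6],[11.5,4.5,12],[17.5,6.5,17.5],[24,9,22.5],[30.5,11.5,27],[33,12.5,29],[33,12.5,29],[33,12.5,29]], roll=[0,0,0,0,0,0,0,0])

```text
t: 8.82
tcp_pos: [0.5719, -0.163, 0.4405]
ee_rot: [-179.8, 0.6, 20.3]
contact_force: [-19.0, -0.0, -4.6]
gripper_width: 0.0371
```

Run:
```python
from workcell import arm
from h import *
q=np.load('q.npy')
f=wristcam(arm,"w5");s=arm.state();print(s["tcp_pos"],s["contact_force"],s["gripper_width"])
p,e,st=ball(f,[0,.03,.2],(325,375));d=p-[q[0],q[1],0];c,s=np.cos(q[2]),np.sin(q[2])
pf=np.array([c*d[0]+s*d[1],-s*d[0]+c*d[1],p[2]])
print(p.round(4),st,pf.round(4),"angle",1-np.arctan2(pf[2]-.155,.03-pf[0]))
```

```text
[ 0.57183009 -0.16298434  0.44056008] [-18.13974968  -0.06925801  -4.57962178] 0.03766686101694385
[ 0.5703 -0.1637  0.2989] [  265   298   120   128 12101] [-0.0627 -0.0591  0.2989] angle 0.0015884379562660644
```

The lever is home: the ball gives an angle of about 0.002 rad and the tool presses 19 N on the home stop. I'm releasing the ball, rising clear and moving to the bolt.

Emit:
play_rows(slide=[[0,0,0],[0,0,0],[0,0,0],[0,0,0],[0,0,25],[0,0,55],[0,0,90],[0,0,117]], roll=[0,0,0,0,0,0,0,0], hand=65)

```text
t: 9.53
tcp_pos: [0.5742, -0.1616, 0.5626]
ee_rot: [179.9, -0.1, 20.5]
contact_force: [-0.2, -0.3, 1.3]
gripper_width: 0.065
```

Emit:
play_rows(slide=[[0,12,0],[0,25,0],[0,40,0],[0,55,0],[0,70,0],[0,85,0],[0,100,0],[0,115,0]], roll=[7,14,21,28,35,42,49,56])

```text
t: 10.2
tcp_pos: [0.5744, -0.0457, 0.5602]
ee_rot: [179.9, -0.0, 76.9]
contact_force: [-0.6, -0.1, -0.5]
gripper_width: 0.0652
```

Emit:
play_rows(slide=[[-2,15,0],[-5,30,0],[-8,45,0],[-8,60,0],[-8,69,0],[-8,69,0],[-8,69,0],[-8,69,0]], roll=[7,14,21,28,34,34,34,34])

```text
t: 10.87
tcp_pos: [0.5664, 0.0215, 0.56]
ee_rot: [180.0, 0.0, 110.2]
contact_force: [-0.4, -0.1, 0.4]
gripper_width: 0.0648
```

Run:
```python
from workcell import arm
from h import *
q=np.load('q.npy')
f=wristcam(arm,"w6");s=arm.state();print(s["tcp_pos"],s["ee_rot"],s["contact_force"])
im=f["pixels"][:,:,::-1].copy()
for P in([-.005,.115,.248],[-.005,.115,.206],[-.062,-.058,.298]):
    p=proj(f,world(q,P))[0];print(p.round(1));cv2.circle(im,tuple(int(v) for v in p),3,(255,0,255),1)
cv2.imwrite("pics/w6.png",im)
```

```text
[0.56636467 0.02135538 0.55992899] [1.79979875e+02 2.52159010e-02 1.10239649e+02] [-0.22167423  0.02351024  0.35409104]
[318.4 229.1]
[319.2 217.1]
[243.9 468.6]
```

View pics/w6.png

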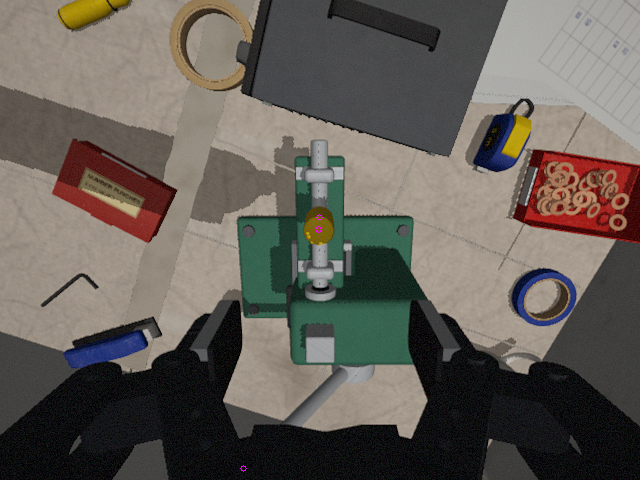

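The wrist view shows the knob at about (319,228), on the predicted spot, and the box is clear of the fingers. I'm going down and pinching the knob.

Emit:
play_rows(slide=[[-2,-2,-30],[-2,-2,-60],[-2,-2,-90],[-2,-2,-115],[-2,-2,-140],[-2,-2,-158],[-2,-2,-170],[-2,-2,-170]], roll=[0,0,0,0,0,0,0,0])

```text
t: 11.58
tcp_pos: [0.5637, 0.0199, 0.3875]
ee_rot: [-179.8, -0.0, 110.4]
contact_force: [-0.1, -1.3, 1.3]
gripper_width: 0.0648
```

Emit:
play_rows(slide=[[0,0,0],[0,0,0],[0,0,0],[0,0,0],[0,0,0],[0,0,0],[0,0,0],[0,0,0]], roll=[0,0,0,0,0,0,0,0], hand=10)

```text
t: 12.25
tcp_pos: [0.5632, 0.019, 0.3914]
ee_rot: [-179.8, -0.0, 110.4]
contact_force: [-15.8, -4.3, 13.8]
gripper_width: 0.0223
```

Emit:
play_rows(slide=[[0,-5,0],[1,-9,0],[3,-14,0],[4.5,-18.5,0],[6.5,-23,0],[8,-28,0],[9.5,-31.5,0],[9.5,-31.5,0]], roll=[0,0,0,0,0,0,0,0])

```text
t: 12.92
tcp_pos: [0.5739, -0.0123, 0.3914]
ee_rot: [179.9, 0.0, 110.4]
contact_force: [-5.2, -3.4, 6.4]
gripper_width: 0.0222
```

Emit:
play_rows(slide=[[0.5,-1.5,0],[1,-3,0],[1.5,-4,0],[1.5,-4,0]], roll=[0,0,0,0])

```text
t: 13.25
tcp_pos: [0.5748, -0.014, 0.3914]
ee_rot: [-180.0, -0.2, 110.5]
contact_force: [-10.1, 5.6, 11.2]
gripper_width: 0.0226
```

Emit:
play_rows(slide=[[0.5,-1.5,0],[1,-3,0],[1,-3,0],[1,-3,0]], roll=[0,0,0,0])

```text
t: 13.58
tcp_pos: [0.5752, -0.0147, 0.3914]
ee_rot: [-179.9, -0.4, 110.7]
contact_force: [-15.9, 13.2, 14.0]
gripper_width: 0.022
```

Run:
```python
from workcell import arm
from h import *
q=np.load('q.npy')
f=wristcam(arm,"w7");s=arm.state();print(s["tcp_pos"],s["contact_force"],s["gripper_width"])
cv2.imwrite("pics/w7.png",f["pixels"][:,:,::-1])
```

```text
[ 0.57521631 -0.01464242  0.39132675] [-16.3894963   13.23850142  13.50298074] 0.02241772781645427
```

View pics/w7.png

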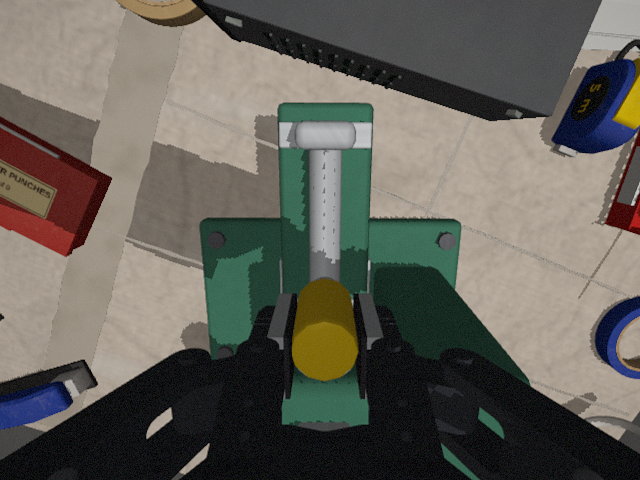

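The bolt resists with about 18 N and the knob is at press y ≈ 0.079, where home should be 0.080. I'm releasing it, rising and checking.

Emit:
play_rows(slide=[[0,0,0],[0,0,0],[0,0,0],[0,0,0],[0,0,0],[0,0,30],[0,0,65],[0,0,100]], roll=[0,0,0,0,0,0,0,0], hand=55)

```text
t: 14.3
tcp_pos: [0.576, -0.0183, 0.4906]
ee_rot: [-179.9, -0.0, 110.5]
contact_force: [1.0, -1.0, 0.3]
gripper_width: 0.0551
```

Emit:
play_rows(slide=[[-10,0,35],[-30,20,70],[-55,50,90],[-70,80,100],[-80,110,110],[-90,150,110],[-100,190,110],[-100,220,110]], roll=[0,0,0,0,0,0,0,0])

```text
t: 14.97
tcp_pos: [0.4743, 0.2051, 0.6005]
ee_rot: [179.9, -0.1, 110.7]
contact_force: [0.6, -0.0, -0.1]
gripper_width: 0.0546
```

Run:
```python
from workcell import arm
from h import *
q=np.load('q.npy')
S=[]
F=[arm.grab_frame(n) for n in("scene","top")]
F0=[dict(np.load(n+".npz")) for n in("scene","top")]
for kind,P in(('red',[-.062,-.058,.298]),('yel',[-.005,.08,.227])):
    g=[proj(f,world(q,P))[0] for f in F]
    try:
        M=[blob(f["pixels"],u,kind)[0] for f,u in zip(F,g)]
        r=least_squares(lambda p:np.concatenate([proj(f,p)[0]-m for f,m in zip(F,M)]),[.6,-.1,.2]);p=r.x
        d=p-[q[0],q[1],0];c,s=np.cos(q[2]),np.sin(q[2]);print(kind,M,r.fun.round(2),np.round([c*d[0]+s*d[1],-s*d[0]+c*d[1],p[2]],4))
    except Exception as e: print(kind,e)
print(arm.state()["contact_force"],arm.state()["tcp_pos"])
a=cv2.hconcat([cv2.resize(F[0]["pixels"][130:430,180:480,::-1],(400,400)),cv2.resize(F[1]["pixels"][110:380,190:460,::-1],(400,400))])
cv2.imwrite("pics/end.png",a)
```

```text
red [array([364., 245.]), array([371., 225.])] [-0.41  0.11  0.23 -0.42] [-0.0601 -0.0576  0.2908]
yel [array([320.5, 216. ]), array([310., 227.])] [ 0.1  -0.03 -0.05  0.1 ] [0.0004 0.0811 0.2157]
[-0.18061772 -0.79468441 -0.85749611] [0.47495331 0.2078444  0.59874339]
```

View pics/end.png

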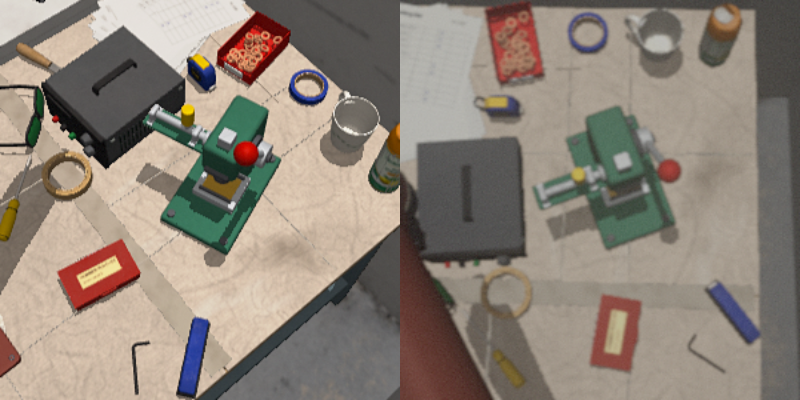

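```bash
python3 -c "
from workcell import arm
print(arm.hand_in())"
```

```text
the job is handed in; nothing more can be done
None
```

The tag is stamped, the ram is locked, and the job was handed in at about 15 s of the 54 s allowed; hand-in gives no verdict.

- **Lever down:** I pinched the red ball and pulled it along its arc to the stop. The ball measured within 2 mm of the given stop position. An extra push raised the force to about 36–47 N without moving it, and I held it there for about half a second. The ball slid roughly 10 mm up between the pads but stayed held.
- **Lever home:** I eased it back at a commanded 0.6 rad/s and pressed it lightly against its home stop. The camera put the lever at about 0.002 rad before I let go. The last pictures show the ball at its starting pixels, within half a pixel.
- **Bolt:** I pinched the knob and slid it about 36 mm, until it resisted with roughly 18 N; sliding takes about 2 N. The two fixed cameras show 35.5 mm of movement from a start of about 5 mm, so about 40 mm in all. The knob is at press y ≈ 0.081 m, where fully home is 0.080 m.
- **Other things:** The last pictures show the tape, stapler and measure where they were. I checked that by eye only, without measuring. The arm stands clear and touches nothing.
- **Disagreement:** The fixed cameras put both knobs 7–11 mm lower than their given heights, and did so before I moved anything as well. For the ball, the wrist camera agreed with the given height, so I relied on that.

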